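# Uncap the sampling pump, draw it to the mark and hold it

### The job

Get the bench sampling pump drawing a sample: lift the loose dust cap off its inlet and set it down, without dropping it, open side down on the worktop; only then pull the spring-return T-handle out until its pointer is in line with the index tab on the scale, and keep it there. Finish while still holding the handle at the mark in the gripper. Do not shift the index tab, and leave the other things on the worktop where they are.

Things in the scene. Friction and masses are not known exactly. Their poses are not given: they have to be found in the camera images.
- pump: bench sampling pump, fixed: grey base 250 x 100 mm (its x -125 to 125, y -60 to 40 mm), 12 mm high, with a level aluminium barrel 48 mm across (axis 50 mm up, x -7 to 106 mm). Origin on the worktop under the barrel's axis; x along the barrel, within 0.45 rad of the robot's x; the handle pulls out towards -x; a steel scale rail lies along the -y edge
- cap: loose dust cap: black ribbed round cup, 40 mm across, 30 mm tall, hollow below (wall 4 mm, 24 mm deep), about 30 g, standing over the inlet stub. Origin at the centre of its open underside, z to its closed top. Lifts straight off (24 mm); only its weight holds it. The worktop at robot x 0.40 to 0.47, y -0.12 to 0 m is always empty, a good place to set it
- inlet (a point): the inlet on top of the barrel near its far end: centre of the flange (42 mm across) on which the cap stands, 84 mm above the worktop. A stub 27 mm across rises 22 mm above it.
- pull: spring-return pull rod with T-handle and pointer. Slides along the pump's -x by 0 to 60 mm; at home at rest, its origin then at x = -50 mm in the pump's frame; axes parallel to the pump's. The spring pulls back with about 4 N at home and 130 N per metre more (about 10 N at 50 mm); let go, it runs home, lightly damped (15 N per m/s)
- grip (a point): middle of the handle's cross-bar: level black bar 14 mm thick, 64 mm long along the pump's y, 105 mm above the worktop, on a stem 10 mm thick (along x) and 14 mm wide from below. Free above and all round: pinch it from above, fingers before and behind it (closing along the pump's x). At home it is 43 mm from the barrel's end; the rod is 50 mm up
- pointer (a point): tip of the thin upright steel pointer blade (3 mm thick) on an arm of the pull rod, at the pump's -y side, 48 mm above the worktop; moves with the handle.
- mark (a point): top inner edge of the index tab, a thin upright dark blade (3 mm) clamped on the scale rail, 48 mm above the worktop, 3 mm beside the pointer's path. The pointer is in line with it when both have the same x in the pump's frame: the handle is then 25 to 50 mm out. Axes parallel to the pump's. The tab stays put unless pushed
- jar: bystander: small screw-lid sample jar, 40 mm across, 55 mm tall, beside the pump; origin under its centre
- stopper: bystander: small tapered stopper, 21 mm across, 24 mm tall, on the other side of the pump; origin under its centre
- flask: bystander: conical flask, 64 mm across, 106 mm tall, on the right of the worktop; origin under its centre
- bottle: bystander: small clear bottle, 58 mm across, 116 mm tall, on the right; origin under its centre
- tall_jar: bystander: tall jar with a ribbed lid, 61 mm across, 116 mm tall, on the right; origin under its centre
- screw_cap: bystander: a bottle's screw cap, 53 mm across, 27 mm tall, lying on the left; not the pump's cap; origin under its centre
There are look-alikes about, which are no part of the job. Several things have the shape of the cap; the one meant has the colours described above.

How it is judged (in metres and radians):
On the way, in this order (a step that is already met when the one before it is completed fails the run):
1. the cap is lifted off the inlet in the gripper (z of cap in the frame of inlet above 0.028 m and contact force between the fingers and cap above 0.3 N), for 0.1 s.
2. the cap stands open side down on the worktop, let go, at least 60 mm from the inlet (height (world z) of cap below 0.006 m and angle between cap's own z axis and vertical below 0.15 rad and horizontal distance between cap and inlet above 0.06 m and linear speed of cap below 0.01 m/s and contact force between each of the arm, the fingers and cap below 0.05 N), for 0.2 s.
At the end, for the whole second after the job is handed in: The fingers hold the handle (over 2 N), still (under 15 mm/s), its pointer within 4 mm of the index tab along the scale; the tab has not moved by 4 mm; the cap stands open side down on the bare worktop, at rest, untouched, 60 mm or more from the inlet seen from above (all of step 2 and x of pointer in the frame of mark between -0.004 and 0.004 m and linear speed of pull below 0.015 m/s and contact force between the fingers and pull above 2 N and distance of mark from where it was at the start of the episode below 0.004 m); the arm keeps its last pose, push and grip.
It fails at once if the handle is pulled out by over 10 mm while the cap is still on the inlet (distance between cap and inlet below 0.02 m and x of pointer in the frame of pump below -0.06 m).
It fails at once if the cap is dropped (in the air between 20 and 70 mm above the worktop and not in the fingers) (height (world z) of cap between 0.02 and 0.07 m and contact force between the fingers and cap below 0.02 N).
It fails at once if the index tab is shifted by over 4 mm (distance of mark from where it was at the start of the episode above 0.004 m).
It fails at once if a bystander is moved by over 20 mm or tipped (distance of any of jar, stopper, flask, bottle, tall_jar, screw_cap from where it was at the start of the episode above 0.02 m or angle between any of jar, stopper, flask, bottle, tall_jar, screw_cap's own z axis and vertical above 0.4 rad).
It also fails if it takes over 48 s, if anything falls off the work surface, if the arm or the gripper's body presses on something with over 40 N, if the wrist force passes 120 N, or if a joint passes its speed limit or range.

### The arm

A 6-joint arm with a two-finger parallel gripper is mounted at the origin on a cart in front of the work surface, level with it; the furniture and walls round the work are solid. World frame = base frame: x ahead of the robot, y to its left, z up, the work surface at z = 0. Lengths are in m, angles in degrees, forces in N, time in s.
With the tool pointing down it reaches from about 0.25 to 0.725 m from the base axis. Payload 9.7 kg.
Tool frame: the origin (TCP) lies midway between the tips of the shut fingers; the grasp point (between the pads) lies 19 mm behind it (bot.pinch_z is the distance from the TCP to the grasp point, in m); z points along the fingers, y is the line along which they close (so a half turn about z gives the same grasp; the last joint's range is limited). The gripper opens to 85 mm and grips with 20 to 120 N. Pads are 22 mm wide; open, the fingers measure 114 mm over their backs; the gripper's body (76 mm by 85 mm) begins 54 mm behind the grasp point. The pads swing forward as they close: fully open they stand 13 mm farther back than shut.
Start: joints at [0, 4.979, 10.078, 95.1, 0, 90], TCP at [0.55, -0, 0.231] pointing down, gripper open.
Joint ranges: [-179.16, 179.16], [-48.56, 103.87], [-65.8, 70.77], [-126.05, 130.52], [-82.76, 87.17], [-180, 180]. Speed limits (degrees/s): [127.2, 127.2, 147.25, 180, 180, 180].

### API

Orientations are given as [roll, pitch, yaw] about the fixed x, y, z axes, in that order (R = Rz(yaw) Ry(pitch) Rx(roll)).
In Python, from workcell import sensors, camera, ticket, bot gives the robot as it stands.
- The arm moves only by the shell command python3 -m handwheel 'ROWS' [FORCE]. ROWS is a JSON object of lists of equal length, an entry for each row: "gripper": the opening, from -1 (shut) to 1 (fully open); "slide": the shift along the tool's x, y, z in mm, a list of three; "yaw": the turn about the tool's z in rad. A call has 1 to 8 rows; each row shifts and turns the commanded pose from where the row before left it, along the tool's axes as they then stand; what a row does not reach is not made up. A row lasts 1/12 s, in which the tool goes at most 41.7 mm and 7.16 degrees, less where a joint would pass 70% of its speed; a pose out of reach is approached as far as the arm can. A call is refused whole if a number of a shift passes 41.7 or a number of a turn 0.125, either way. A call with a gripper value outside its range is refused whole. The fingers move at their own pace and stop on an object; FORCE is the grip in N (left out, the last holds). Time passes only in rows, so rows that do not move let the fingers close. It gives the time, the measured TCP pose, the force, the opening and the grip force at its end, in the units of the state.
- sensors.get_obs(): the state, without advancing time (a new reading comes with each control period).
- camera(name): name is "scene" or "side" or "wrist"; returns a dict with "img" (384x512x3 uint8, red, green, blue), "fx", "fy", "cx", "cy" (pixels), "dist" ([k1, k2, p1, p2, k3] as OpenCV has them; the pictures are not rectified), "R" (3x3) and "t" (3): a world point X has camera coordinates R X + t. Camera axes: x right, y down, z forward; pixel columns grow to the right and rows downward; lengths in m; the calibration is good to about 2 mm. A picture is of the moment at which its call begins. There is no depth.
- ticket.job_done(): hands the job in; it is judged then, once.
The state is a dict: "time": time; "q": joint angles; "qd": joint speeds; "joint_efforts": joint torques, N m; "ee_pos": TCP position; "tcp_rot": TCP orientation; "wrist_force": force on the tool from outside, world axes, zero at the start; "torque": the same for the moment, N m; "opening": finger opening in m; "grasp_force": force on a finger pad.
Only numpy, scipy, OpenCV 4.12 (cv2) and the standard library are available. Lean on these libraries where they do the work, as an engineer would, in place of code of your own. Each camera call takes 0.05 s, during which the arm holds its last target. There are 200 camera calls.

## Working session

There is one attempt and no reset: what is moved stays moved. The work goes in short steps, Python scripts to look and compute and a shell command to move; the robot and the scene stay as the last step left them, time stands still between calls to the robot, and variables do not carry over. Pictures are saved under pics/ and viewed, at most 10 in all, crops included, and the job is handed in when it is done.

```bash
mkdir -p pics; ls; cat > h.py <<'E'
import numpy as np, cv2
from workcell import sensors, camera, ticket, bot
def K(c): return np.array([[c['fx'],0,c['cx']],[0,c['fy'],c['cy']],[0,0,1.]]), np.array(c['dist'],float)
def ray(c,px):
    k,d=K(c); n=cv2.undistortPoints(np.array([[px]],float),k,d)[0,0]
    R=np.array(c['R']);return -R.T@np.array(c['t']), R.T@np.array([n[0],n[1],1.])
def plane(c,px,z):
    o,d=ray(c,px); return o+d*(z-o[2])/d[2]
def proj(c,X):
    k,d=K(c); r,_=cv2.Rodrigues(np.array(c['R'],float))
    return cv2.projectPoints(np.array(X,float).reshape(-1,1,3),r,np.array(c['t'],float),k,d)[0][:,0]
def tri(c1,p1,c2,p2):
    o1,d1=ray(c1,p1);o2,d2=ray(c2,p2)
    s=np.linalg.lstsq(np.c_[d1,-d2],o2-o1,rcond=None)[0]
    a=o1+s[0]*d1;b=o2+s[1]*d2
    return (a+b)/2,np.linalg.norm(a-b)
E
python3 - <<'E'
from h import *
import pickle
cs={n:camera(n) for n in('scene','side','wrist')}
pickle.dump(cs,open('c0.pkl','wb'))
for n in('scene','side'):cv2.imwrite(f'pics/{n}0.png',cv2.resize(cs[n]['img'][...,::-1],(800,600),interpolation=cv2.INTER_CUBIC))
for n in cs: print(n,cs[n]['fx'],-np.array(cs[n]['R']).T@cs[n]['t'])
print(sensors.get_obs())
E
```

```text
pics
scene 482.583156566079 [-0.08585286  1.44994329  0.83492424]
side 358.1739815368994 [0.17642191 1.09400806 0.85068343]
wrist 314.88962305956414 [0.55062252 0.07248004 0.37311262]
{'time': 0.15, 'q': array([-1.53990155e-03,  5.00687375e+00,  1.00436555e+01,  9.50978887e+01,
       -1.68475930e-03,  9.00013692e+01]), 'qd': array([ 0.01722243, -0.05962274,  0.051702  , -0.03594749, -0.00776189,
        0.03834916]), 'joint_efforts': array([-3.04631758e-03, -5.20762289e+01,  4.65044117e+01,  1.38444663e-02,
       -2.16874664e-04, -1.82086734e-05]), 'ee_pos': array([ 5.49833746e-01, -2.31578355e-05,  2.30706016e-01]), 'tcp_rot': array([-1.79938893e+02,  1.68621863e-03,  8.99970927e+01]), 'wrist_force': array([-0.08659378, -0.03912016, -0.15667231]), 'torque': array([-0.01837701,  0.02823196,  0.01511813]), 'grasp_force': 0.0, 'opening': 0.0854471124091873}
```

View pics/scene0.png

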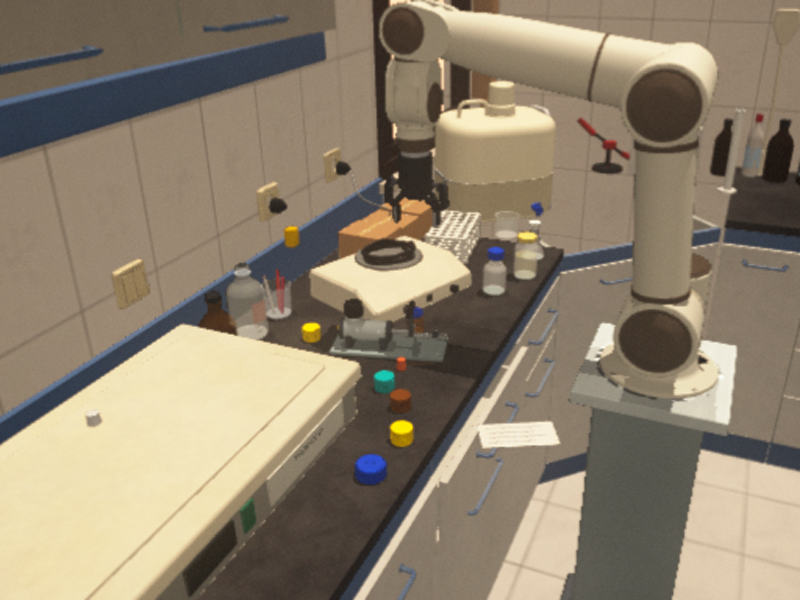

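View pics/side0.png

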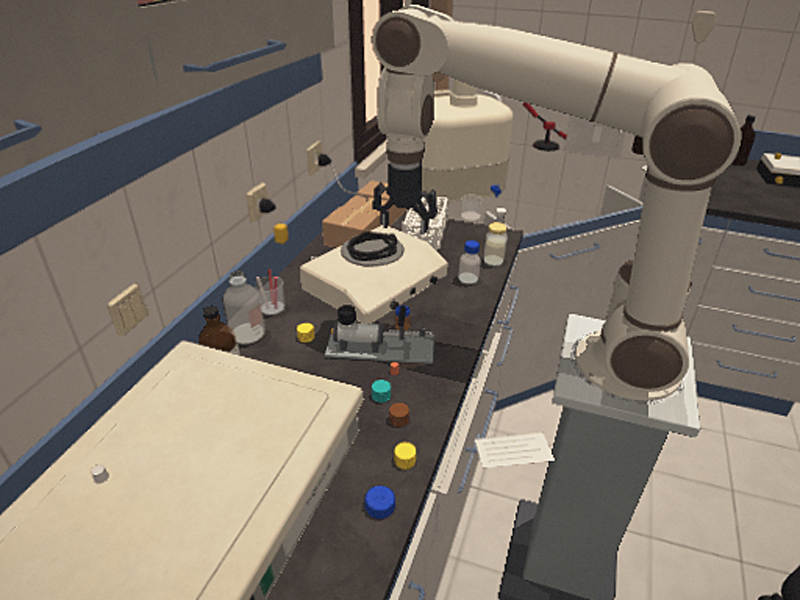

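In the scene view, the black cap on the barrel is at (352,308). Other cap-shaped things are teal (384,381), brown (400,400), yellow (401,432) and (311,332), blue (370,468), and the red stopper (401,362). Only the one at (352,308), or (346,316) in the side view, is black and standing on the inlet. I'll check that in a crop.

```bash
python3 - <<'E'
from h import *
import pickle
cs=pickle.load(open('c0.pkl','rb'))
s=.64
P={'scene':cs['scene'],'side':cs['side']}
for z,n,a,b in [(.1,'cap',(352,308),(346,316)),(.105,'bar',(411,308),(402,309)),(.0,'stopper',(401,367),(395,373)),(0,'teal',(384,388),(381,399)),(0,'brown',(400,408),(399,421)),(.012,'baseNear-x',(446,357),(433,360)),(.012,'base +x+y',(332,352),(326,354))]:
    X=plane(P['scene'],np.array(a)*s,z);Y=plane(P['side'],np.array(b)*s,z);T=tri(P['scene'],np.array(a)*s,P['side'],np.array(b)*s)
    print(n,X.round(3),Y.round(3),T[0].round(3),T[1].round(4))
A=cs['scene']['img'][175:245,200:300];B=cs['side']['img'][180:250,200:300]
cv2.imwrite('pics/crop0.png',cv2.resize(np.vstack([A,B])[...,::-1],None,fx=4.2,fy=4.2,interpolation=cv2.INTER_CUBIC))
cv2.imwrite('pics/wrist0.png',cs['wrist']['img'][...,::-1])
E
```

```text
cap [0.629 0.171 0.1  ] [0.622 0.18  0.1  ] [0.612 0.201 0.118] 0.0008
bar [0.506 0.132 0.105] [0.51  0.117 0.105] [0.52  0.096 0.087] 0.0054
stopper [0.499 0.205 0.   ] [0.491 0.216 0.   ] [0.482 0.242 0.025] 0.0004
teal [0.498 0.293 0.   ] [0.491 0.303 0.   ] [0.483 0.322 0.021] 0.0008
brown [0.438 0.345 0.   ] [0.434 0.349 0.   ] [0.432 0.358 0.01 ] 0.0008
baseNear-x [0.419 0.149 0.012] [0.42  0.158 0.012] [0.417 0.161 0.018] 0.0057
base +x+y [0.656 0.223 0.012] [0.658 0.223 0.012] [0.658 0.22  0.01 ] 0.0014
```

View pics/crop0.png

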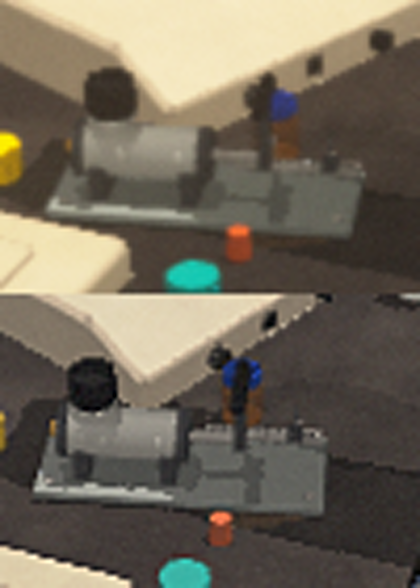

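View pics/wrist0.png

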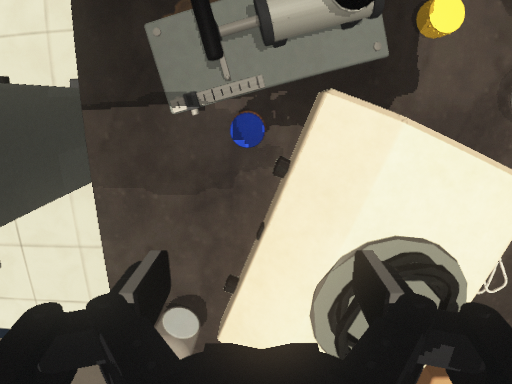

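The crop confirms it: a black cap stands on the barrel, with the barrel's far end at left. The T-handle is at crop (262,95), in front of a blue-lidded jar. The wrist view shows the whole pump, with the base edge from (170,108) to (388,55), so its yaw is about +0.24 rad. Next I'll move the wrist camera over the pump and turn to match that yaw.

```bash
python3 -m handwheel '{"gripper":[1,1,1,1,1],"slide":[[25,-4,-5],[25,-4,-5],[25,0,-5],[0,0,0],[0,0,0]],"yaw":[-0.12,-0.12,0,0,0]}'
python3 - <<'E'
from h import *
import pickle
c=camera('wrist');pickle.dump(c,open('c1.pkl','wb'))
cv2.imwrite('pics/wrist1.png',cv2.resize(c['img'][...,::-1],(800,600),interpolation=cv2.INTER_CUBIC))
E
```

```text
time: 0.57
ee_pos: [0.5329, 0.0746, 0.2464]
tcp_rot: [180.0, 0.0, 103.9]
wrist_force: [0.3, -1.1, -0.4]
opening: 0.0852
grasp_force: 0.0
```

View pics/wrist1.png

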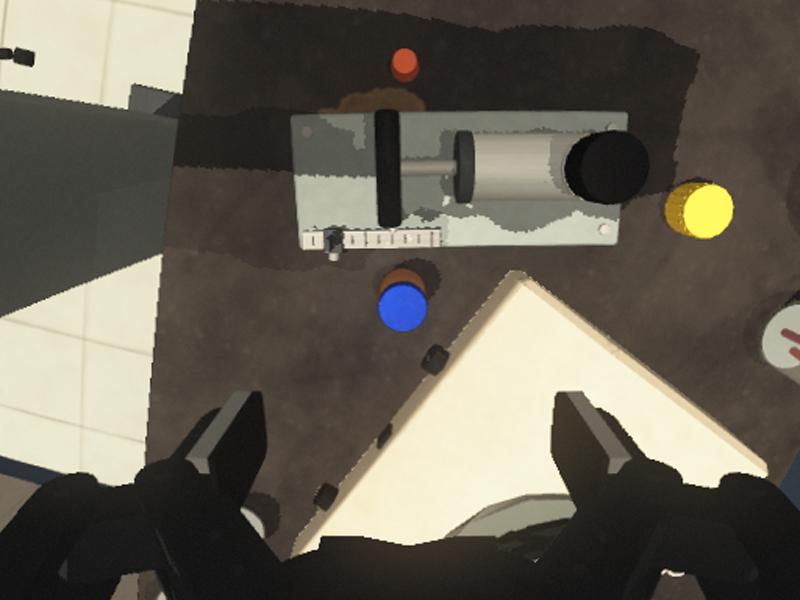

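The wrist view shows the cap top at (607,166), the cross-bar at (388,168), the index tab on the scale at (333,240) and the base corners. The pump is now nearly aligned with the tool.

```bash
python3 - <<'E'
from h import *
import pickle
c=pickle.load(open('c1.pkl','rb'));s=.64
W=[plane(c,np.array(p)*s,.012) for p in((293,115),(627,111),(617,244),(301,249))]
print(np.round(W,4)); 
for a,b in((0,1),(3,2)): d=W[b]-W[a];print('yaw',np.arctan2(d[1],d[0]),np.linalg.norm(d))
print('jar',plane(c,np.array((403,308))*s,.055),'stop',plane(c,np.array((404,60))*s,.024))
g=cv2.cvtColor(c['img'],cv2.COLOR_RGB2GRAY)
m=(g<45).astype(np.uint8)
n,l,st,ce=cv2.connectedComponentsWithStats(m[70:150])
for i in range(1,n):
    if st[i,4]>60: print(st[i]/s,ce[i]/s+[0,70/s])
# cap circle
r=(l==l[int(166*s)-70,int(607*s)]).astype(np.uint8)
ct=max(cv2.findContours(r,0,1)[0],key=cv2.contourArea);(x,y),R=cv2.minEnclosingCircle(ct);y+=70
print('circle',x/s,y/s,R/s,'cap',plane(c,(x,y),.114))
# bar
r=(l==l[int(168*s)-70,int(388*s)]).astype(np.uint8)
ct=max(cv2.findContours(r,0,1)[0],key=cv2.contourArea);(x,y),wh,a=cv2.minAreaRect(ct);y+=70
print('bar',x/s,y/s,np.array(wh)/s,a,plane(c,(x,y),.112),plane(c,(x,y),.105))
o=sensors.get_obs();print(o['ee_pos'],o['tcp_rot'],bot.pinch_z)
E
```

```text
[[0.4268 0.158  0.012 ]
 [0.6632 0.2209 0.012 ]
 [0.6893 0.1255 0.012 ]
 [0.451  0.0622 0.012 ]]
yaw 0.26022608064225033 0.24462292944512043
yaw 0.2596376374839188 0.2465264411183341
jar [0.53653759 0.04732661 0.055     ] stop [0.49709009 0.2108918  0.024     ]
[ 173.4375    0.      143.75     62.5    4364.0625] [235.85694146 138.68767902]
[ 375.        0.       26.5625  118.75   1757.8125] [387.41388889 166.22916667]
[ 564.0625    0.      118.75    100.     5189.0625] [625.44084989 158.25993677]
[454.6875  23.4375   7.8125  70.3125 175.    ] [456.71037946 167.28515625]
circle 625.4400253295898 148.30280244350433 68.04519295692444 cap [0.62905086 0.18172387 0.114     ]
bar 387.22736835479736 167.85379648208618 [117.28600264  24.06405807] 88.8982925415039 [0.50587936 0.13934909 0.112     ] [0.50561934 0.13920719 0.105     ]
[0.53304489 0.07383687 0.24610837] [-1.7998789e+02  1.2970678e-02  1.0379442e+02] 0.0187
```

```bash
python3 - <<'E'
from h import *
import pickle
c=pickle.load(open('c1.pkl','rb'));s=.64
g=cv2.cvtColor(c['img'],cv2.COLOR_RGB2GRAY)[70:145,345:430]
h=cv2.HoughCircles(cv2.resize(g,None,fx=4,fy=4,interpolation=cv2.INTER_CUBIC),cv2.HOUGH_GRADIENT,1,50,param1=80,param2=15,minRadius=85,maxRadius=125)
th=.2599;E=np.array([np.cos(th),np.sin(th)]);N=np.array([-E[1],E[0]]);O=np.array([.555,.1513])
for p in ([h[0][0][:2]/4+[345,70]] if h is not None else [])+[np.array((607,167.))*s]:
    X=plane(c,p,.114);d=X[:2]-O;print(p/s,h[0][0][2]/4/s if h is not None else 0,X,'pump',d@E,d@N)
print('expected R px',np.linalg.norm(proj(c,[X,X+[.02,0,0]])[1]-proj(c,[X])[0])/s)
t=np.radians(103.79);
print('top-left tab etc')
for p in((333,234),(333,246),(389,228)):
  X=plane(c,np.array(p)*s,.048);d=X[:2]-O;print(X,d@E,d@N)
E
```

```text
[602.1484375 169.3359375] 37.460938 [0.62012164 0.16772596 0.114     ] pump 0.06715577950844522 -0.0008609048599666343
[607. 167.] 37.460938 [0.62234716 0.16961474 0.114     ] pump 0.06979194166051225 0.00039251292719608355
expected R px 34.551277853490724
top-left tab etc
[0.4770787  0.08576983 0.048     ] -0.09214456055000006 -0.043304860459348185
[0.47875937 0.07752732 0.048     ] -0.09263853033433944 -0.051702460646919496
[0.51393463 0.09902474 0.048     ] -0.053120120584122084 -0.03996649189558949
```

```bash
python3 -m handwheel '{"gripper":[1,1,1,1,1,1],"slide":[[0,30,0],[0,30,0],[0,30,0],[0,20,0],[0,0,0],[0,0,0]],"yaw":[-0.018,0,0,0,0,0]}'
python3 - <<'E'
from h import *
import pickle
c=camera('wrist');pickle.dump(c,open('c2.pkl','wb'))
p=proj(c,[.622,.169,.114])[0];print(p)
cv2.imwrite('pics/wrist2.png',cv2.resize(c['img'][...,::-1],(800,600),interpolation=cv2.INTER_CUBIC))
E
```

```text
time: 1.12
ee_pos: [0.6401, 0.1003, 0.2445]
tcp_rot: [-179.8, -0.0, 104.7]
wrist_force: [-0.1, 0.6, -1.0]
opening: 0.0854
grasp_force: 0.0
[260.81021684 105.41794855]
```

View pics/wrist2.png

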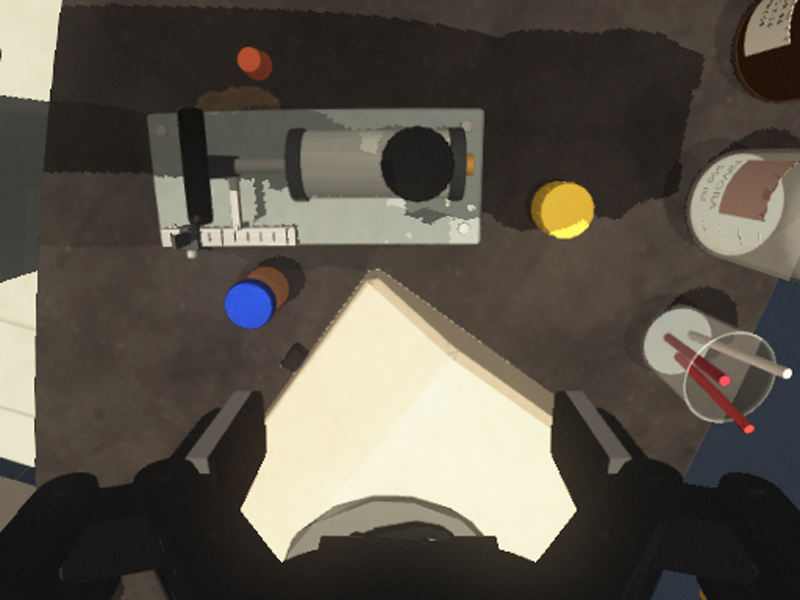

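Here the cap disc is centred at about (418,163) with a radius of 36 px. The yellow look-alike is at (563,210), about 60 mm to the right of the cap.

```bash
python3 - <<'E'
from h import *
import pickle
c=pickle.load(open('c2.pkl','rb'));s=.64
th=.2599;E=np.array([np.cos(th),np.sin(th)]);N=np.array([-E[1],E[0]]);O=np.array([.555,.1513])
X=plane(c,np.array((418.5,163.5))*s,.114)[:2];print('cap',X,(X-O)@E,(X-O)@N)
Y=plane(c,np.array((563,214))*s,.02)[:2];print('yellow',(Y-O)@E,(Y-O)@N)
W=np.array([plane(c,np.array(p)*s,.012)[:2] for p in((149,115),(484,109),(480,244),(161,246))]);m=W.mean(0)+.01*N;print('orig',m)
for a,b in((0,1),(3,2)): d=W[b]-W[a];print('yaw',np.arctan2(d[1],d[0]),np.linalg.norm(d))
B=plane(c,np.array((195,167))*s,.112)[:2];print('bar',B,(B-O)@E,(B-O)@N)
o=sensors.get_obs();t=o['ee_pos'];y=np.radians(o['tcp_rot'][2]);tx=np.array([np.cos(y),np.sin(y)]);ty=np.array([tx[1],-tx[0]])
print('toolxy delta cap',(X-t[:2])@tx,(X-t[:2])@ty)
E
```

```text
cap [0.62753078 0.17110884] 0.07518543723450352 0.0005043336040046843
yellow 0.18442536561104425 -0.035648824443216695
orig [0.55545504 0.15096696]
yaw 0.2598297631892969 0.24606322229904273
yaw 0.25911026304249823 0.2492816732919853
bar [0.50893745 0.13940561] -0.047572237658645586 0.0003424120435739123
toolxy delta cap 0.07154471330884513 0.006411255634450334
```

```bash
python3 -m handwheel '{"gripper":[1,1,1,1,1,1,1,1],"slide":[[36,3,0],[35,3,0],[0,0,30],[0,0,30],[0,0,30],[0,0,20],[0,0,0],[0,0,0]],"yaw":[0,0,0,0,0,0,0,0]}' 60
python3 - <<'E'
from h import *
o=sensors.get_obs();print(o['ee_pos'])
y=np.radians(o['tcp_rot'][2]);tx=np.array([np.cos(y),np.sin(y)]);ty=np.array([tx[1],-tx[0]]);X=np.array([.6275,.1711])-o['ee_pos'][:2];print(X@tx,X@ty)
c=camera('wrist');print(proj(c,[[.6275,.1711,.114]])/.64)
cv2.imwrite('pics/wrist3.png',cv2.resize(c['img'][...,::-1],(800,600),interpolation=cv2.INTER_CUBIC))
E
```

```text
time: 1.83
ee_pos: [0.6262, 0.1706, 0.1366]
tcp_rot: [-179.9, 0.0, 104.7]
wrist_force: [-0.6, -0.6, 1.2]
opening: 0.0855
grasp_force: 0.0
[0.62621961 0.17058943 0.1366003 ]
0.0001678208880771979 0.00136818081521832
[[410.38754975 368.27655023]]
```

View pics/wrist3.png

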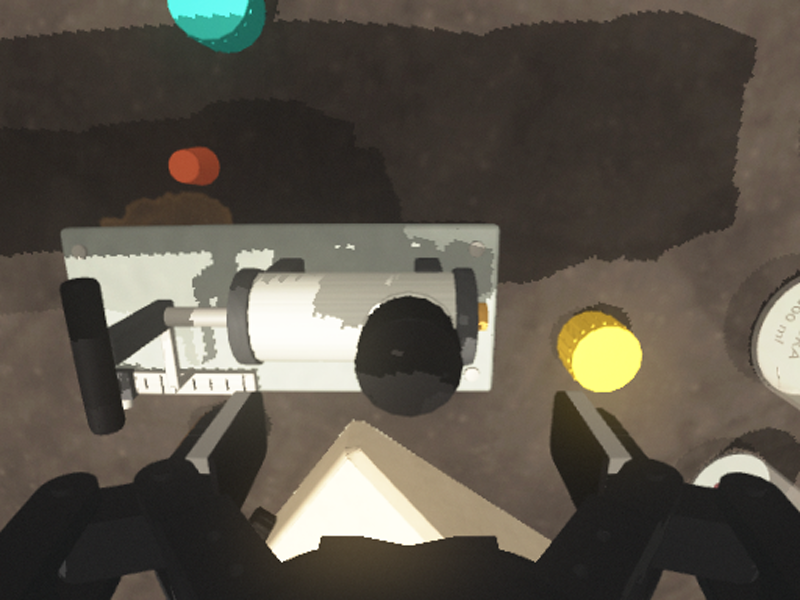

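The cap sits midway between the fingers at (409,363), where predicted, so I'll descend and grip.

```bash
python3 -m handwheel '{"gripper":[1,1,1,-1,-1,-1,-1,-1],"slide":[[0,1,25],[0,0,25],[0,0,0],[0,0,0],[0,0,0],[0,0,0],[0,0,0],[0,0,0]],"yaw":[0,0,0,0,0,0,0,0]}' 40
python3 -m handwheel '{"gripper":[-1,-1,-1],"slide":[[0,0,0],[0,0,0],[0,0,0]],"yaw":[0,0,0]}'
```

```text
time: 2.55
ee_pos: [0.6283, 0.1716, 0.0887]
tcp_rot: [179.9, 0.0, 104.8]
wrist_force: [-6.3, -1.6, 9.0]
opening: 0.0393
grasp_force: 40.2
time: 2.8
ee_pos: [0.6283, 0.1716, 0.0887]
tcp_rot: [179.9, 0.0, 104.8]
wrist_force: [-5.8, -1.5, 7.9]
opening: 0.0387
grasp_force: 40.1
```

```bash
python3 -m handwheel '{"gripper":[-1,-1,-1,-1,-1,-1,-1,-1],"slide":[[0,0,-4],[0,0,-6],[0,0,-10],[0,0,-10],[0,0,-15],[0,0,-20],[0,0,-25],[0,0,0]],"yaw":[0,0,0,0,0,0,0,0]}'
python3 - <<'E'
from h import *
c=camera('wrist')
cv2.imwrite('pics/wrist4.png',cv2.resize(c['img'][...,::-1],(800,600),interpolation=cv2.INTER_CUBIC))
E
```

```text
time: 3.47
ee_pos: [0.6298, 0.172, 0.1829]
tcp_rot: [179.6, -0.0, 104.8]
wrist_force: [1.3, 0.1, 0.4]
opening: 0.0392
grasp_force: 40.6
```

View pics/wrist4.png

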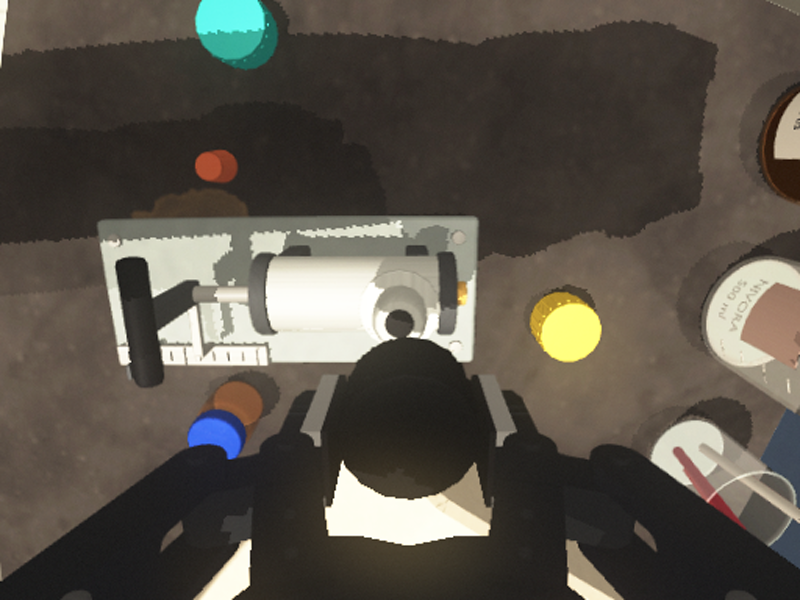

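The cap is held between the pads at (405,415) and the bare stub shows at (400,310). Before moving, I'll locate the bottles beside the set-down area.

```bash
python3 - <<'E'
from h import *
import pickle
cs=pickle.load(open('c0.pkl','rb'));s=.64
for n,a,b in (('bluebottle base',(494,290),(469,280)),('yellowjar',(525,275),(496,260)),('pumpside',(507,238),(472,220))):
    print(n,plane(cs['scene'],np.array(a)*s,0),plane(cs['side'],np.array(b)*s,0))
for z in(0,.055,.1,.116):print(z,plane(cs['wrist'],(180,323),z))
E
```

```text
bluebottle base [ 4.35083958e-01 -2.30551091e-01  1.11022302e-16] [ 0.42704086 -0.21594386  0.        ]
yellowjar [ 0.3874116  -0.35008573  0.        ] [ 0.37774379 -0.350452    0.        ]
pumpside [ 0.51175232 -0.59021361  0.        ] [ 0.50549934 -0.58110634  0.        ]
0 [ 0.43347712 -0.22775801  0.        ]
0.055 [ 0.45074536 -0.18350034  0.055     ]
0.1 [ 0.46487391 -0.14728953  0.1       ]
0.116 [ 0.4698974  -0.13441457  0.116     ]
```

```bash
python3 -m handwheel '{"gripper":[-1,-1,-1,-1,-1,-1,-1,-1],"slide":[[-21,-31,0],[-21,-31,0],[-21,-31,0],[-21,-31,0],[-21,-31,0],[-21,-31,0],[-21,-31,0],[-18,-28,0]],"yaw":[0,0,0,0,0,0,0,0]}'
python3 -m handwheel '{"gripper":[-1,-1,-1,-1,-1,-1,-1,-1],"slide":[[0,0,0],[0,0,30],[0,0,35],[0,0,35],[0,0,30],[0,0,25],[0,0,0],[0,0,0]],"yaw":[0,0,0,0,0,0,0,0]}'
```

```text
time: 4.18
ee_pos: [0.4318, -0.0516, 0.1763]
tcp_rot: [180.0, 0.0, 104.8]
wrist_force: [1.0, -0.7, -0.3]
opening: 0.0391
grasp_force: 40.7
time: 4.85
ee_pos: [0.4327, -0.0502, 0.0209]
tcp_rot: [-179.9, -0.0, 104.8]
wrist_force: [-0.1, 0.5, 0.3]
opening: 0.0391
grasp_force: 40.7
```

```bash
python3 -m handwheel '{"gripper":[-1,-1,-1,-1],"slide":[[0,0,6],[0,0,5],[0,0,2],[0,0,0]],"yaw":[0,0,0,0]}'
python3 -m handwheel '{"gripper":[-1,-1,-1],"slide":[[0,0,2],[0,0,0],[0,0,0]],"yaw":[0,0,0]}'
```

```text
time: 5.18
ee_pos: [0.4337, -0.0505, 0.0086]
tcp_rot: [180.0, 0.0, 104.8]
wrist_force: [0.0, 0.4, 0.2]
opening: 0.0398
grasp_force: 40.7
time: 5.43
ee_pos: [0.4335, -0.0505, 0.0065]
tcp_rot: [180.0, 0.0, 104.8]
wrist_force: [0.2, -0.1, -0.7]
opening: 0.0388
grasp_force: 40.7
```

```bash
python3 -m handwheel '{"gripper":[-1,-1,-1],"slide":[[0,0,1.5],[0,0,0],[0,0,0]],"yaw":[0,0,0]}'
python3 -m handwheel '{"gripper":[-1,-1,-1],"slide":[[0,0,1],[0,0,0],[0,0,0]],"yaw":[0,0,0]}'
```

```text
time: 5.68
ee_pos: [0.4334, -0.0505, 0.0048]
tcp_rot: [-180.0, -0.0, 104.8]
wrist_force: [-0.5, 0.3, -0.3]
opening: 0.0392
grasp_force: 40.8
time: 5.93
ee_pos: [0.4335, -0.0505, 0.0047]
tcp_rot: [180.0, 0.0, 104.8]
wrist_force: [-4.5, 1.2, 9.3]
opening: 0.039
grasp_force: 41.6
```

Contact: 9 N upward. I'll release the cap and rise straight up.

```bash
python3 -m handwheel '{"gripper":[0.2,0.5,1,1,1,1],"slide":[[0,0,0],[0,0,0],[0,0,0],[0,0,0],[0,0,0],[0,0,0]],"yaw":[0,0,0,0,0,0]}'
python3 -m handwheel '{"gripper":[1,1,1,1,1,1,1,1],"slide":[[0,0,-15],[0,0,-25],[0,0,-30],[0,0,-30],[0,0,-30],[0,0,-30],[0,0,-30],[0,0,0]],"yaw":[0,0,0,0,0,0,0,0]}'
python3 - <<'E'
from h import *
import pickle
cs={n:camera(n) for n in('side','wrist')}
pickle.dump(cs,open('c5.pkl','wb'))
p=proj(cs['side'],[.4335,-.0505,.015])[0].astype(int);print(p)
A=cs['side']['img'][p[1]-45:p[1]+45,p[0]-60:p[0]+60]
A=cv2.resize(A,(400,300));B=cv2.resize(cs['wrist']['img'],(400,300))
cv2.imwrite('pics/p5.png',np.hstack([A,B])[...,::-1])
E
```

```text
time: 6.43
ee_pos: [0.4334, -0.0505, 0.0037]
tcp_rot: [-180.0, -0.0, 104.8]
wrist_force: [-1.1, 0.7, -0.5]
opening: 0.0855
grasp_force: 0.0
time: 7.1
ee_pos: [0.4352, -0.0506, 0.1994]
tcp_rot: [179.6, 0.2, 104.8]
wrist_force: [1.4, 0.3, 0.2]
opening: 0.0852
grasp_force: 0.0
[289 196]
```

View pics/p5.png

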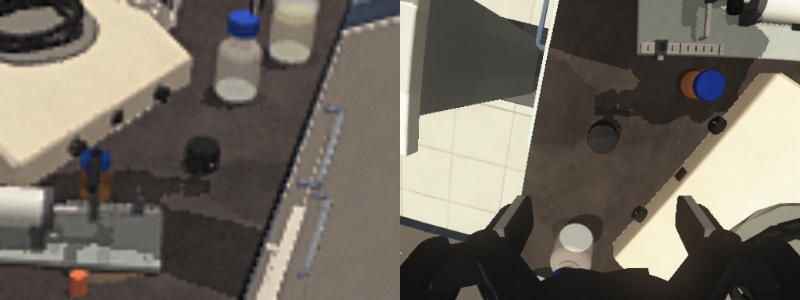

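The side view (left) shows the cap upright on the worktop at (202,155), and the wrist view shows it at (602,137). Turning the tool by half a turn will let the wrist camera see the scale while the handle is gripped, so I'll check q6 first.

```bash
python3 -c "
from workcell import sensors;o=sensors.get_obs();print(o['q'],o['tcp_rot'])"
```

```text
[-6.64004179e+00 -1.11682931e+01 -9.43653987e+00  9.16137849e+01
  5.24797280e-04  6.85801713e+01] [1.79889988e+02 4.25933095e-02 1.04779747e+02]
```

```bash
Z='[0,0,0],[0,0,0],[0,0,0],[0,0,0],[0,0,0],[0,0,0],[0,0,0],[0,0,0]'
python3 -m handwheel '{"gripper":[1,1,1,1,1,1,1,1],"slide":[[0,0,0],[0,0,0],[0,0,0],[0,0,0],[0,0,0],[0,0,0],[0,0,0],[0,0,0]],"yaw":[-0.124,-0.124,-0.124,-0.124,-0.124,-0.124,-0.124,-0.124]}'
python3 -m handwheel '{"gripper":[1,1,1,1,1,1,1,1],"slide":[[0,0,0],[0,0,0],[0,0,0],[0,0,0],[0,0,0],[0,0,0],[0,0,0],[0,0,0]],"yaw":[-0.124,-0.124,-0.124,-0.124,-0.124,-0.124,-0.124,-0.124]}'
python3 -m handwheel '{"gripper":[1,1,1,1,1,1,1,1],"slide":[[0,0,0],[0,0,0],[0,0,0],[0,0,0],[0,0,0],[0,0,0],[0,0,0],[0,0,0]],"yaw":[-0.124,-0.124,-0.124,-0.124,-0.124,-0.124,-0.124,-0.124]}'
python3 -m handwheel '{"gripper":[1,1,1,1],"slide":[[0,0,0],[0,0,0],[0,0,0],[0,0,0]],"yaw":[-0.124,-0.042,0,0]}'
python3 - <<'E'
from h import *
o=sensors.get_obs();t=o['ee_pos'];y=np.radians(o['tcp_rot'][2]);tx=np.array([np.cos(y),np.sin(y)]);ty=np.array([tx[1],-tx[0]])
B=np.array([.555,.1512])-.05*np.array([np.cos(.2595),np.sin(.2595)]);print(B,np.degrees(.2595),o['tcp_rot'][2],(B-t[:2])@tx,(B-t[:2])@ty)
E
```

```text
time: 7.87
ee_pos: [0.4329, -0.0504, 0.1921]
tcp_rot: [-180.0, -0.1, 162.0]
wrist_force: [-0.1, 0.4, -0.3]
opening: 0.0854
grasp_force: 0.0
time: 8.53
ee_pos: [0.4329, -0.0504, 0.192]
tcp_rot: [179.9, -0.1, -141.2]
wrist_force: [-0.7, -0.1, -0.3]
opening: 0.0851
grasp_force: 0.0
time: 9.2
ee_pos: [0.4329, -0.0504, 0.1921]
tcp_rot: [179.9, 0.0, -84.4]
wrist_force: [0.3, 0.1, -0.1]
opening: 0.0857
grasp_force: 0.0
time: 9.53
ee_pos: [0.433, -0.0504, 0.1926]
tcp_rot: [179.9, 0.0, -75.3]
wrist_force: [0.2, -0.6, 0.2]
opening: 0.0854
grasp_force: 0.0
[0.50667408 0.13837013] 14.868254783644863 -75.30559601044303 -0.16390396158711606 -0.11915959460439426
```

```bash
python3 -m handwheel '{"gripper":[1,1,1,1,1,1,1,1],"slide":[[-28,-20,0],[-28,-20,0],[-28,-20,0],[-27,-20,0],[-27,-20,0],[-26,-19,0],[0,0,0],[0,0,0]],"yaw":[-0.003,0,0,0,0,0,0,0]}'
python3 - <<'E'
from h import *
import pickle
c=camera('wrist');pickle.dump(c,open('c6.pkl','wb'))
E0=np.array([np.cos(.2595),np.sin(.2595)]);N=np.array([-E0[1],E0[0]]);O=np.array([.555,.1512])
w=lambda x,y,z:np.r_[O+x*E0+y*N,z]
print(proj(c,[w(-.05,-.032,.105),w(-.05,.032,.105),w(-.05,-.043,.048),w(-.0925,-.046,.048),w(-.05,0,.105)]))
cv2.imwrite('pics/w6.png',cv2.resize(c['img'][...,::-1],(800,600),interpolation=cv2.INTER_CUBIC))
E
```

```text
time: 10.2
ee_pos: [0.506, 0.14, 0.1925]
tcp_rot: [179.9, -0.0, -75.0]
wrist_force: [0.6, 0.0, -0.4]
opening: 0.0856
grasp_force: 0.0
[[261.1598975  159.71814695]
 [260.96951898 239.70121686]
 [260.98926065 136.98486047]
 [308.12483584 133.84376198]
 [261.06116252 201.23149951]]
```

View pics/w6.png

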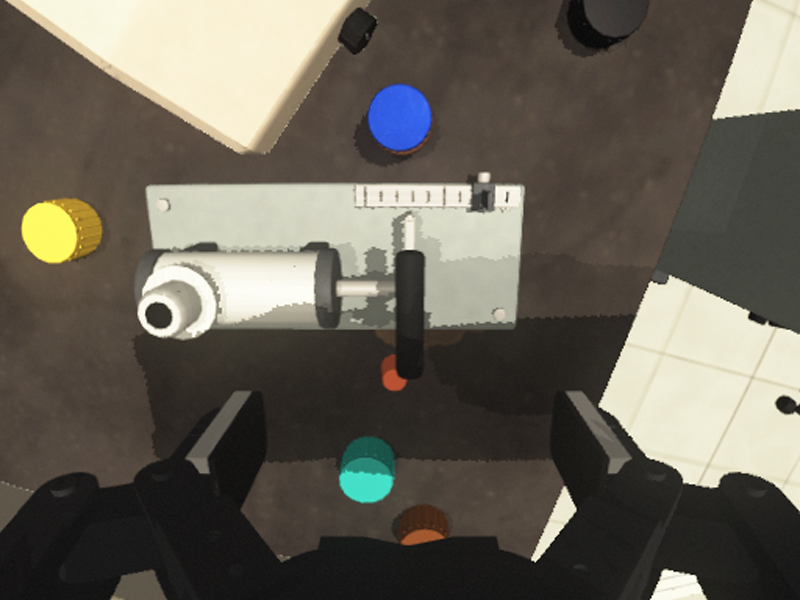

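The pointer tip is at (410,213), the tab blade at about (484,207), and the bar is centred at x=410, between the fingers. The pull needed is about 42.5 mm, to be refined with the handle out. Descending now.

```bash
python3 -m handwheel '{"gripper":[1,1,1,1,1,1,1],"slide":[[0,1,30],[0,0,30],[0,0,25],[0,0,15],[0,0,6],[0,0,0],[0,0,0]],"yaw":[0,0,0,0,0,0,0]}' 80
python3 -m handwheel '{"gripper":[-1,-1,-1,-1,-1,-1,-1,-1],"slide":[[0,0,0],[0,0,0],[0,0,0],[0,0,0],[0,0,0],[0,0,0],[0,0,0],[0,0,0]],"yaw":[0,0,0,0,0,0,0,0]}'
```

```text
time: 10.83
ee_pos: [0.5053, 0.1379, 0.0887]
tcp_rot: [-180.0, -0.0, -75.1]
wrist_force: [0.6, -0.9, -0.2]
opening: 0.0856
grasp_force: 0.0
time: 11.5
ee_pos: [0.5055, 0.1386, 0.0882]
tcp_rot: [-179.9, 0.0, -75.0]
wrist_force: [1.3, 0.5, 4.3]
opening: 0.0117
grasp_force: 78.0
```

```bash
python3 -m handwheel '{"gripper":[-1,-1,-1,-1,-1,-1],"slide":[[0,5,0],[0,10,0],[0,10,0],[0,5,0],[0,0,0],[0,0,0]],"yaw":[0,0,0,0,0,0]}'
cat > m.py <<'E'
from h import *
import sys
c=camera('wrist');cv2.imwrite(f'pics/m{sys.argv[1]}.png',cv2.resize(c['img'][...,::-1],None,fx=2,fy=2))
E0=np.array([np.cos(.2595),np.sin(.2595)]);N=np.array([-E0[1],E0[0]]);O=np.array([.555,.1512])
w=lambda x,y,z:np.r_[O+x*E0+y*N,z]
o=sensors.get_obs();d=o['ee_pos'][:2]-O;px=d@E0;print('tcp pump',px,d@N,o['wrist_force'],o['grasp_force'])
# rectified top view of the plane z=.048: pump x -.115..-.03, y -.07.. -.03, 4 px per mm
gx=np.linspace(-.115,-.03,341);gy=np.linspace(-.07,-.02,201)
P=np.array([[w(x,y,.048) for x in gx] for y in gy[::-1]]).reshape(-1,3)
m=proj(c,P).reshape(201,341,2).astype(np.float32)
im=cv2.remap(c['img'],m[...,0],m[...,1],cv2.INTER_CUBIC)
for i in range(0,341,17): cv2.line(im,(i,0),(i,3),(255,0,0),1)
cv2.imwrite(f'pics/r{sys.argv[1]}.png',cv2.resize(im[...,::-1],None,fx=2.3,fy=2.3))
np.save('r.npy',im)
E
python3 m.py 1
```

```text
time: 12.0
ee_pos: [0.477, 0.131, 0.0882]
tcp_rot: [-179.8, 0.0, -75.0]
wrist_force: [6.8, 2.7, -0.1]
opening: 0.0114
grasp_force: 78.7
tcp pump -0.08040959408631038 0.0005450319999569924 [6.72725543 3.44015128 0.08821257] 78.69653820991516
```

View pics/r1.png

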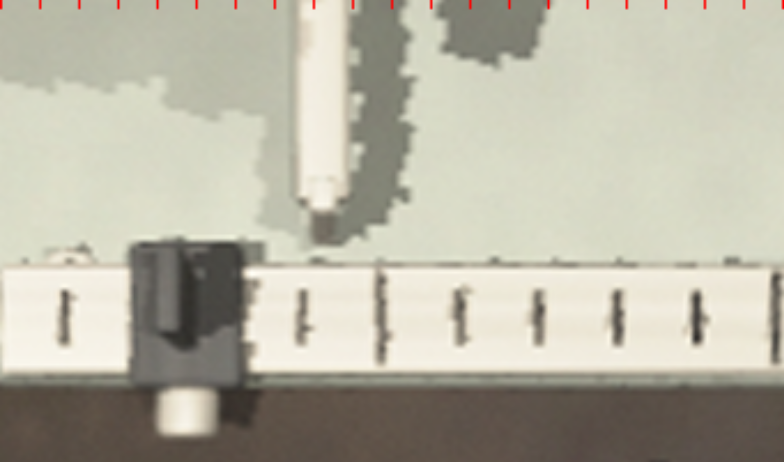

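The rectified view at the pointer's height (9.22 px/mm) shows the pointer tip at (323,220) and the tab blade's top edge at (169,290), so about 16.7 mm remains. That was my 11th picture, one over the limit of 10, so from here I'll only use numbers. I'll pull 15 mm and compare the two column profiles.

```bash
python3 -m handwheel '{"gripper":[-1,-1,-1,-1,-1],"slide":[[0,6,0],[0,6,0],[0,3,0],[0,0,0],[0,0,0]],"yaw":[0,0,0,0,0]}'
cat > p.py <<'E'
import numpy as np,cv2
im=cv2.cvtColor(np.load('r.npy'),cv2.COLOR_RGB2GRAY).astype(int)
for n,a,b in(('arm',40,70),('tip',92,102),('blade',112,140)):
    print(n,[(i,int(v)) for i,v in zip(range(30,130,2),im[a:b,30:130:2].mean(0))])
E
python3 -c "
import runpy;runpy.run_path('p.py')"; python3 m.py 2; python3 p.py
```

```text
time: 12.47
ee_pos: [0.463, 0.1273, 0.0882]
tcp_rot: [-179.8, 0.0, -75.0]
wrist_force: [9.0, 2.7, -1.0]
opening: 0.0115
grasp_force: 78.5
arm [(30, 216), (32, 216), (34, 215), (36, 215), (38, 215), (40, 215), (42, 215), (44, 214), (46, 214), (48, 213), (50, 213), (52, 214), (54, 214), (56, 214), (58, 214), (60, 214), (62, 214), (64, 214), (66, 214), (68, 213), (70, 211), (72, 208), (74, 206), (76, 206), (78, 206), (80, 206), (82, 205), (84, 204), (86, 203), (88, 202), (90, 202), (92, 201), (94, 201), (96, 204), (98, 206), (100, 206), (102, 206), (104, 206), (106, 205), (108, 204), (110, 204), (112, 201), (114, 195), (116, 189), (118, 187), (120, 188), (122, 189), (124, 189), (126, 175), (128, 186)]
tip [(30, 217), (32, 218), (34, 217), (36, 216), (38, 216), (40, 216), (42, 217), (44, 217), (46, 217), (48, 217), (50, 217), (52, 218), (54, 217), (56, 219), (58, 219), (60, 219), (62, 219), (64, 220), (66, 220), (68, 220), (70, 220), (72, 219), (74, 219), (76, 220), (78, 219), (80, 218), (82, 219), (84, 218), (86, 218), (88, 219), (90, 219), (92, 221), (94, 221), (96, 221), (98, 222), (1
[... 1837 characters left out ...]
(106, 149), (108, 157), (110, 189), (112, 215), (114, 223), (116, 221), (118, 220), (120, 219), (122, 219), (124, 219), (126, 219), (128, 219)]
blade [(30, 231), (32, 230), (34, 232), (36, 233), (38, 234), (40, 235), (42, 234), (44, 232), (46, 226), (48, 193), (50, 121), (52, 107), (54, 109), (56, 103), (58, 99), (60, 98), (62, 99), (64, 94), (66, 95), (68, 109), (70, 120), (72, 121), (74, 115), (76, 102), (78, 88), (80, 81), (82, 75), (84, 73), (86, 73), (88, 74), (90, 74), (92, 74), (94, 72), (96, 75), (98, 121), (100, 173), (102, 202), (104, 220), (106, 229), (108, 230), (110, 230), (112, 230), (114, 231), (116, 233), (118, 229), (120, 206), (122, 171), (124, 205), (126, 221), (128, 225)]
```

The blade's top edge stays at column 72 in both views, which confirms its height, and the pointer tip is at 81.5. At 4 px/mm that leaves 2.3 mm.

```bash
python3 -m handwheel '{"gripper":[-1,-1,-1,-1,-1,-1],"slide":[[0,2.3,0],[0,0,0],[0,0,0],[0,0,0],[0,0,0],[0,0,0]],"yaw":[0,0,0,0,0,0]}'
python3 m.py 3; python3 p.py | cut -c1-520
python3 - <<'E'
from h import *
c=camera('side');p=proj(c,[.4335,-.0505,.015])[0].astype(int)
g=cv2.cvtColor(c['img'],cv2.COLOR_RGB2GRAY);m=(g[p[1]-20:p[1]+20,p[0]-20:p[0]+20]<35).astype(np.uint8)
n,l,s,ce=cv2.connectedComponentsWithStats(m);print(s[1:],p)
E
```

```text
time: 13.02
ee_pos: [0.461, 0.1268, 0.0882]
tcp_rot: [-179.8, 0.0, -75.0]
wrist_force: [8.9, 3.2, -3.0]
opening: 0.0115
grasp_force: 78.6
tcp pump -0.09717169471900698 0.0005221854940563187 [ 8.86753895  3.24265391 -1.59289889] 78.564133644104
arm [(30, 212), (32, 214), (34, 214), (36, 213), (38, 213), (40, 213), (42, 212), (44, 211), (46, 207), (48, 201), (50, 195), (52, 193), (54, 193), (56, 193), (58, 191), (60, 178), (62, 192), (64, 223), (66, 241), (68, 242), (70, 241), (72, 240), (74, 239), (76, 239), (78, 238), (80, 237), (82, 221), (84, 187), (86, 165), (88, 160), (90, 144), (92, 132), (94, 132), (96, 132), (98, 133), (100, 132), (102, 132), (104, 132), (106, 133), (108, 142), (110, 166), (112, 192), (114, 211), (116, 219), (118, 220), (120, 220)
tip [(30, 222), (32, 222), (34, 222), (36, 223), (38, 223), (40, 223), (42, 223), (44, 222), (46, 216), (48, 211), (50, 207), (52, 202), (54, 198), (56, 198), (58, 200), (60, 202), (62, 201), (64, 203), (66, 195), (68, 162), (70, 126), (72, 122), (74, 121), (76, 115), (78, 123), (80, 138), (82, 141), (84, 136), (86, 136), (88, 137), 
[... 201 characters left out ...]
), (32, 232), (34, 234), (36, 234), (38, 235), (40, 235), (42, 234), (44, 234), (46, 211), (48, 145), (50, 105), (52, 112), (54, 108), (56, 102), (58, 98), (60, 99), (62, 102), (64, 99), (66, 97), (68, 109), (70, 122), (72, 120), (74, 117), (76, 101), (78, 81), (80, 73), (82, 75), (84, 74), (86, 74), (88, 74), (90, 75), (92, 73), (94, 77), (96, 106), (98, 159), (100, 193), (102, 214), (104, 227), (106, 231), (108, 231), (110, 231), (112, 231), (114, 232), (116, 232), (118, 226), (120, 189), (122, 183
[[  0   0  21  23 181]
 [ 23   2   2   2   2]
 [ 28   6   1   1   1]
 [  0  21   3  13  32]
 [  3  21   6   7  14]
 [ 15  20  11   8  57]
 [  6  29   1   1   1]
 [  2  38   1   1   1]] [289 196]
```

The pointer tip is at column 73 and the blade at 72, so they line up within about 0.5 mm. The grip is steady at 78 N, so I'm handing in.

```bash
python3 -c "
from workcell import ticket;print(ticket.job_done())"
```

```text
the job is handed in; nothing more can be done
None
```

I handed the job in with the cap set open side down on the worktop and the handle held in the gripper (78 N), its pointer within about 0.5 mm of the index tab; no verdict was returned, and I viewed 11 pictures, one over the limit of 10.

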